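Square a carton into the measuring corner and record it

ROBOT

A 6-joint arm with a two-finger parallel gripper is mounted at the origin on the work surface. World frame = base frame: x ahead of the robot, y to its left, z up, the work surface at z = 0. Lengths are in m, angles in rad, forces in N, time in s.
With the tool pointing down it reaches from about 0.3 to 0.825 m from the base axis. Payload 5.4 kg.
Tool frame: the origin (TCP) lies at the very end of the fingers, on their centre line; the grasp point (between the pads) lies 19 mm behind it; z points along the fingers, y is the line along which they close (so a half turn about z gives the same grasp; the last joint's range is limited). The gripper opens to 92 mm and grips with 3 to 60 N. Pads are 20 mm wide; open, the fingers measure 128 mm over their backs; the gripper's body (75 mm by 189 mm) begins 69 mm behind the grasp point.
Start: joints at [0.943, 0.158, 1.597, -0, 1.386, -0.21], TCP at [0.233, 0.526, 0.215] pointing down, gripper open.
Joint ranges: [-2.91, 2.91], [-0.94, 2.29], [0.18, 2.7], [-1.29, 4.43], [0.17, 2.64], [-3, 3]. Speed limits (rad/s): [2.57, 2.57, 3.14, 3.14, 3.14, 3.14].

INTERFACE

Orientations are given as a rotation vector (axis times angle).
In Python, from workcell import bot gives the robot as it stands. Calls block until the motion is done:
- bot.goto(position, orientation): joint-space move of the TCP to a pose.
- bot.line_to(position, rot=None, max_speed=0.15): straight line of the TCP; rot=None keeps the orientation; max_speed is the mean speed in m/s.
- bot.set_joints(angles): joint-space move.
- bot.set_gripper(opening, newtons=None): opening from 0.0 (shut) to 1.0 (fully open); newtons is the grip in N (None keeps the last); returns when the fingers have stopped.
- bot.hold(seconds).
- bot.inverse_kinematics(position, orientation): joint angles nearest the present ones, or None.
- bot.read_camera(name): name is "side" or "top" or "wrist"; returns a dict with "pixels" (480x640x3 uint8, blue, green, red), "fx", "fy", "cx", "cy" (pixels), "R" (3x3) and "t" (3): a world point X has camera coordinates R X + t. Camera axes: x right, y down, z forward; pixel columns grow to the right and rows downward; lengths in m; the calibration is good to about 2 mm. A picture is of the moment at which its call begins. There is no depth.
A pose or a line that the arm cannot do raises bot.MotionError and nothing moves.
- bot.job_done(): hands the job in; it is judged then, once.
Readings, each from a call of its own:
- bot.current_clock(): time.
- bot.current_joints(): joint angles.
- bot.current_joint_vel(): joint speeds.
- bot.current_effort(): joint torques, N m.
- bot.current_ee_pos(): TCP position.
- bot.current_tool_rot(): TCP orientation.
- bot.current_contact_force(): force on the tool from outside, world axes, zero at the start.
- bot.current_ft_torque(): the same for the moment, N m.
- bot.current_opening(): opening from 0.0 (shut) to 1.0 (fully open).
- bot.current_grip_force(): force on a finger pad.
Only numpy, scipy, OpenCV 4.12 (cv2) and the standard library are available. Lean on these libraries where they do the work, as an engineer would, in place of code of your own. Each camera call takes 0.05 s, during which the arm holds its last target. There are 200 camera calls.

TASK

Push the brown carton with the orange dot along the bench, without lifting or tipping it, into the corner of the measuring gauge until its long side is flush against the long back fence and its short end is flush against the short side fence. Then, with the carton seated there and not before, press the green button on the gauge fully down and let it come up again. Leave all other things on the bench where they are.

Things in the scene. Friction and masses are not known exactly. Their poses are not given: they have to be found in the camera images.
- carton_center (a point): Centre (30 mm up) of the carton to push: brown cardboard with an orange dot (18 mm) and a white label on top, 70 x 110 x 60 mm (its x, y, z), 0.25 to 0.5 kg. z is up, y along its long side. It starts in front of the back fence, 115 to 130 mm from home across it and 45 to 250 mm short of home along it, turned up to 0.35 rad from square.
- gauge: Fixed L of two aluminium fences, 12 mm thick, 40 mm high, on a flat green mat (no step). Origin: inner corner, bench height; z up. Back fence: inner face x = 0, 380 mm long along -y. Side fence: inner face y = 0, 170 mm long along -x. The carton's space is at -x (robot's side), -y. Carton home: centre at x -35, y -55 mm here, axes parallel, either way round.
- measure_top (a point): Centre of the top of the round green push button (28 mm across, black housing), pressed straight down. It stands on a grey console, 34 mm high, beyond the side fence (gauge y 12 to 86 mm, x -130 to -20 mm).
- measure (a joint): Travel of the green button in m: 0 up, 0.006 fully down; a spring brings it back; fully down takes 5 N.
- dark_carton_center (a point): Centre of a black carton, 70 x 100 x 50 mm (x, y, z), that stands in front of the back fence beside the brown one, 190 mm to its left or right more or less; the two may have swapped places. Between it and the back fence there is just room to slide the brown carton past. To be left alone.
- spare_carton_center (a point): Centre of a larger plain brown carton without dot or label, 90 x 120 x 75 mm, at the right. To be left alone.
- tape_roll: A roll of brown tape lying flat, 100 mm across, 48 mm high, origin at the centre of its underside, at the left. To be left alone.
- mug: A blue mug, 80 mm across, 90 mm high, origin at the centre of its underside, at the right. To be left alone.
- sander_pad: A blue round sander pad with a stub handle on top, 104 mm across, 46 mm high, origin at the centre of its underside, at the left. To be left alone.
- scanner: A hand scanner lying on the bench, grey head and black handle, 195 mm long, 50 mm high, origin on the underside where head and handle meet, at the right. To be left alone.

How it is judged:
On the way, in this order (a step that is already met when the one before it is completed fails the run):
1. the brown carton is pushed home into the corner, flush with both fences (x of carton_center in the frame of gauge between -0.0395 and -0.0315 m and y of carton_center in the frame of gauge between -0.0595 and -0.0515 m and angle between the x axis of carton_center and the x axis of gauge, either way round below 0.05 rad), for 0.2 s.
2. the green button is pressed down with the carton seated (all of step 1 and value of joint measure above 0.0045 m), for 0.02 s.
At the end, for the whole second after the job is handed in: the brown carton stands upright and at rest with its centre within about 4 mm of the fully home place across each fence and square to the gauge within 0.05 rad, the button is up again, and no other loose thing has moved 20 mm or more (all of step 1 and value of joint measure below 0.0015 m and angle between carton_center's own z axis and vertical below 0.05 rad and height (world z) of carton_center below 0.034 m and linear speed of carton below 0.01 m/s and distance of each of dark_carton_center, spare_carton_center, tape_roll, mug, sander_pad, scanner from where it was at the start of the episode below 0.02 m); the robot touches nothing.
It fails at once if the brown carton is lifted or carried (its centre more than 10 mm above its height when standing) (height (world z) of carton_center above 0.04 m).
It fails at once if the brown carton is tipped by more than 0.25 rad (angle between carton_center's own z axis and vertical above 0.25 rad).
It fails at once if the button is pressed while the carton is not seated in the corner (value of joint measure above 0.003 m and not (x of carton_center in the frame of gauge between -0.0395 and -0.0315 m and y of carton_center in the frame of gauge between -0.0595 and -0.0515 m and angle between the x axis of carton_center and the x axis of gauge, either way round below 0.05 rad)).
It fails at once if another loose thing is pushed 20 mm or more from its place (distance of any of dark_carton_center, spare_carton_center, tape_roll, mug, sander_pad, scanner from where it was at the start of the episode above 0.02 m).
It also fails if it takes over 64 s, if anything falls off the work surface, if the arm or the gripper's body presses on something with over 40 N, if the wrist force passes 120 N, or if a joint passes its speed limit or range.

## Working session

There is one attempt and no reset: what is moved stays moved. The work goes in short steps, each a Python script; the robot and the scene stay as the last script left them, time stands still between calls to the robot, and variables do not carry over. Pictures are saved under pics/ and viewed, at most 10 in all, crops included, and the job is handed in when it is done.

```bash
mkdir -p pics; ls
python3 - <<'E'
from workcell import bot
import cv2,numpy as np
for n in ["top","side"]:
    c=bot.read_camera(n); cv2.imwrite(f"pics/{n}0.png",c["pixels"])
    print(n,c["fx"],c["fy"],c["cx"],c["cy"],np.round(c["R"],3).tolist(),np.round(c["t"],3).tolist(), (-c["R"].T@c["t"]).round(3))
print(bot.current_clock())
E
```

```text
pics
top 528.5995680813671 528.5995680813671 316.664019495751 243.11690437983444 [[-0.0, -1.0, 0.006], [-0.996, -0.0, -0.086], [0.086, -0.006, -0.996]] [-0.001, 0.51, 1.342] [0.393 0.007 1.38 ]
side 619.9563117952251 619.9563117952251 317.72975584354833 243.71019561284743 [[0.999, -0.053, 0.009], [-0.026, -0.631, -0.775], [0.047, 0.774, -0.631]] [-0.537, 0.079, 1.457] [ 0.47  -1.107  0.986]
0.1
```

View pics/top0.png

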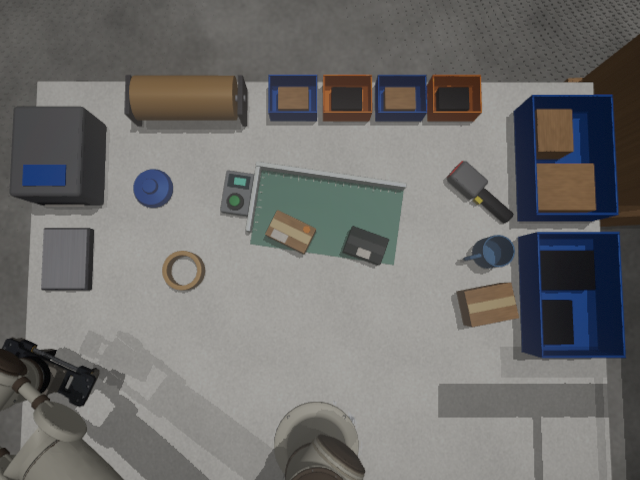

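View pics/side0.png

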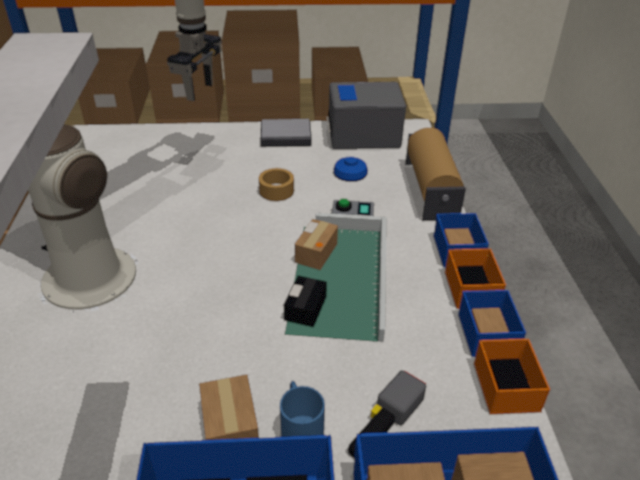

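The top view shows the dotted brown carton at about (290,232). The dark carton is at (366,246), away from the corner, so nothing blocks the path. The inner corner is at about (260,170) and the green button at (235,200). The side view agrees. Next I'll take coarse measurements and a closer wrist view.

```bash
cat > h.py <<'E'
from workcell import bot
import cv2,numpy as np
from scipy.spatial.transform import Rotation as Rn
def ray(c,px,z):
    px=np.atleast_2d(px).astype(float)
    d=np.c_[(px[:,0]-c["cx"])/c["fx"],(px[:,1]-c["cy"])/c["fy"],np.ones(len(px))]@c["R"]
    o=-c["R"].T@c["t"]
    return o+d*((z-o[2])/d[:,2])[:,None]
def two(c1,p1,c2,p2):
    A=[];b=[]
    for c,p in((c1,p1),(c2,p2)):
        P=np.c_[c["R"],c["t"]]; K=np.array([[c["fx"],0,c["cx"]],[0,c["fy"],c["cy"]],[0,0,1]]);P=K@P
        for i in(0,1):
            r=p[i]*P[2]-P[i];A.append(r[:3]);b.append(-r[3])
    return np.linalg.lstsq(np.array(A),np.array(b),rcond=None)[0]
def mask(c,lo,hi):
    return cv2.inRange(cv2.cvtColor(c["pixels"],cv2.COLOR_BGR2HSV),lo,hi)
def big(m,roi=None):
    if roi: 
        k=np.zeros_like(m);x0,y0,x1,y1=roi;k[y0:y1,x0:x1]=m[y0:y1,x0:x1];m=k
    cs=cv2.findContours(m,cv2.RETR_EXTERNAL,cv2.CHAIN_APPROX_NONE)[0]
    return max(cs,key=cv2.contourArea)
def cen(ct):
    M=cv2.moments(ct);return np.array([M["m10"],M["m01"]])/M["m00"]
def down(yaw): # tool z down, tool y axis at angle yaw in world
    y=np.array([np.cos(yaw),np.sin(yaw),0]);z=np.array([0,0,-1.]);x=np.cross(y,z)
    return Rn.from_matrix(np.c_[x,y,z]).as_rotvec()
E
python3 - <<'E'
from h import *
t=bot.read_camera("top");s=bot.read_camera("side")
BG=((50,120,60),(80,255,255)); OR=((5,140,120),(14,255,255))
for nm,h,rt,rs in(("button",BG,(222,185,250,212),(325,190,360,215)),("dot",OR,(262,205,318,255),(290,215,340,270))):
    try:
        a=cen(big(mask(t,*h),rt));b=cen(big(mask(s,*h),rs));print(nm,a,b,two(t,a,s,b).round(4))
    except Exception as e: print(nm,e)
m=mask(t,(70,40,40),(90,200,200));ct=big(m,(240,150,420,280))
p=cv2.approxPolyDP(cv2.convexHull(ct),4,True)[:,0];print(p.tolist(),ray(t,p,0).round(3).tolist())
for v in[(320,220),(290,225),(235,200),(306,230),(280,238)]:print(v,cv2.cvtColor(t["pixels"],cv2.COLOR_BGR2HSV)[v[1],v[0]])
print(bot.current_tool_rot())
bot.goto([0.42,0.06,0.42],down(np.pi/2))
w=bot.read_camera("wrist");cv2.imwrite("pics/w1.png",w["pixels"]);print((-w["R"].T@w["t"]).round(3),w["R"].round(2).tolist(),bot.current_joints(),bot.current_clock())
E
```

```text
button max() iterable argument is empty
dot [306.27272727 229.21969697] [319.109375   244.42708333] [0.5413 0.0252 0.0607]
[[261, 173], [402, 191], [393, 263], [251, 243]] [[0.698, 0.146, 0.0], [0.65, -0.227, 0.0], [0.459, -0.201, 0.0], [0.512, 0.171, 0.0]]
(320, 220) [ 77  54 117]
(290, 225) [ 16  92 122]
(235, 200) [ 66 103 121]
(306, 230) [ 14 149 159]
(280, 238) [ 21  17 154]
[-6.51362063e-01 -3.07281714e+00  1.68175828e-03]
[0.344 0.06  0.589] [[-0.0, 1.0, -0.0], [0.96, 0.0, 0.27], [0.27, -0.0, -0.96]] [-1.43471411e-01 -2.86145905e-01  1.62344330e+00  1.54078476e-04
  1.80501323e+00 -1.71514606e+00] 2.2083
```

View pics/w1.png

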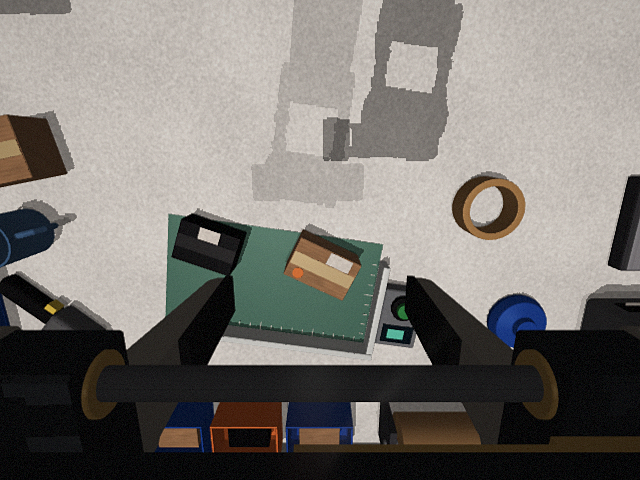

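The wrist view shows the whole carton, with its top face roughly at (306,230)-(362,262)-(346,298)-(285,268). The gauge corner is at about (368,352) and the button at (403,310). I'll compute poses in the gauge frame.

Run:
```python
from h import *
w=bot.read_camera("wrist");t=bot.read_camera("top")
def gm(c,roi): return big(mask(c,(70,40,40),(90,200,200)),roi)
p=cv2.approxPolyDP(cv2.convexHull(gm(w,(150,200,400,370))),5,True)[:,0];print("mat w",p.tolist(),ray(w,p,0).round(3).tolist())
for c,rw in((w,(385,290,415,325)),(t,(222,190,246,212))):
    ct=big(mask(c,(55,80,40),(74,255,255)),rw);print("btn",cen(ct),cv2.contourArea(ct),ray(c,cen(ct),.045).round(4))
    if c is w:b1=cen(ct)
    else:print(two(w,b1,t,cen(ct)))
img=w["pixels"][210:370,270:430];cv2.imwrite("pics/w1c.png",cv2.resize(img,(640,640))[:600])
for c,r,n in((w,(280,220,370,305),"w"),(t,(262,205,320,257),"t")):
    m=mask(c,(5,60,40),(24,255,255));m=cv2.morphologyEx(m,cv2.MORPH_CLOSE,np.ones((9,9)))
    p=cv2.approxPolyDP(cv2.convexHull(big(m,r)),2.5,True)[:,0];print(n,p.tolist(),ray(c,p,.06).round(3).tolist(),ray(c,p,.0).round(3).tolist())
```

```text
mat w [[382, 245], [362, 342], [229, 324], [220, 221]] [[0.511, 0.171, 0.0], [0.706, 0.142, 0.0], [0.667, -0.112, 0.0], [0.467, -0.114, 0.0]]
btn [401.53439153 312.48853616] 94.5 [[0.6202 0.2026 0.045 ]]
btn [234.06954436 200.26139089] 69.5 [[0.6172 0.2097 0.045 ]]
[0.61752881 0.20716066 0.0470858 ]
w [[302, 230], [357, 255], [360, 267], [342, 299], [283, 273]] [[0.469, 0.032, 0.06], [0.511, 0.12, 0.06], [0.531, 0.126, 0.06], [0.588, 0.097, 0.06], [0.542, 0.0, 0.06]] [[0.484, 0.029, 0.0], [0.53, 0.127, 0.0], [0.552, 0.133, 0.0], [0.616, 0.102, 0.0], [0.564, -0.007, 0.0]]
t [[276, 211], [315, 229], [305, 247], [267, 231]] [[0.587, 0.101, 0.06], [0.542, 0.003, 0.06], [0.496, 0.028, 0.06], [0.537, 0.124, 0.06]] [[0.596, 0.106, 0.0], [0.549, 0.003, 0.0], [0.501, 0.029, 0.0], [0.543, 0.129, 0.0]]
```

View pics/w1c.png

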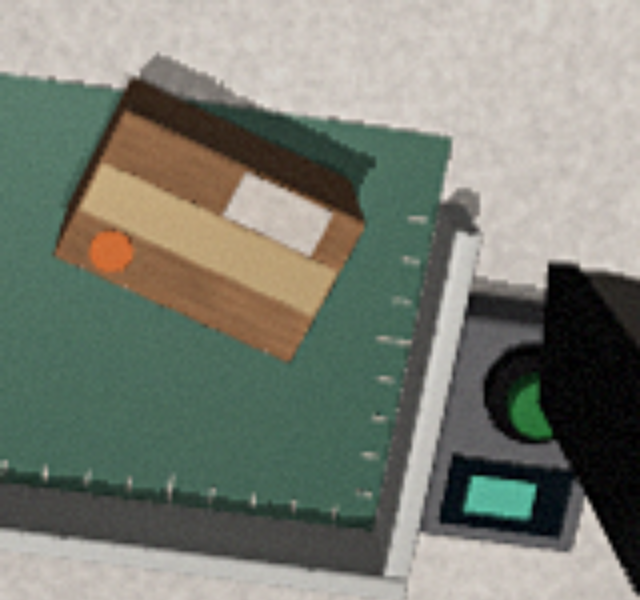

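```bash
cat >> h.py <<'E'
G=-0.13; O=np.array([0.702,0.144]); X=np.array([np.cos(G),np.sin(G)]); Y=np.array([-X[1],X[0]])
def W(x,y,z): return np.r_[O+X*x+Y*y,z]
def inG(p): d=np.asarray(p)[:2]-O; return np.array([d@X,d@Y])
def F(): f=bot.current_contact_force()[:2]; return np.array([f@X,f@Y])
def press(p,d,z,lim,n,step=.002,sp=.03):
    p=np.array(p,float);d=np.array(d,float);f0=F()@d
    for i in range(n):
        p=p+d*step;bot.line_to(W(*p,z),max_speed=sp);f=-(F()@d)
        if f>lim:break
    print("press",p.round(4),inG(bot.current_ee_pos()).round(4),"F",round(float(f),1));return p
E
python3 - <<'E'
from h import *
bot.set_gripper(0.55); R=down(np.pi/2+G)
bot.goto(W(-.245,-.101,.15),R); bot.line_to(W(-.245,-.101,.015))
print("free",F())
bot.line_to(W(-.10,-.101,.015),max_speed=.06);print("sliding",F())
p=press((-.10,-.101),(1,0),.015,12,14)
bot.line_to(W(p[0]-.03,p[1],.015)); bot.line_to(W(p[0]-.03,p[1],.2));
t=bot.read_camera("top");cv2.imwrite("pics/t2.png",cv2.resize(t["pixels"][140:290,210:410],(800,600)))
print(bot.current_clock())
E
```

```text
free [-0.14539754  0.09007899]
sliding [-0.62165312  0.14766234]
press [-0.074 -0.101] [-0.0769 -0.1007] F 13.7
12.7667
```

View pics/t2.png

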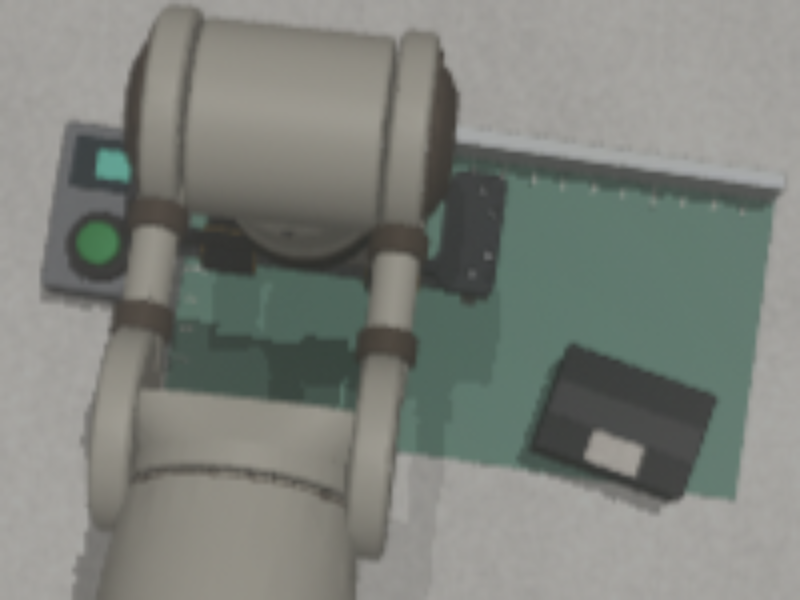

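The arm hides the carton, but the force stop came where a flush carton would sit. The dark carton at crop (625,420) hasn't moved. Next I'll push on the short end.

Run:
```python
from h import *
R=None
for yaw in(G,G+np.pi):
    q=bot.inverse_kinematics(W(-.035,-.21,.2),down(yaw));print(yaw,q)
    if q is not None and abs(q[5])<2.9 and R is None:R=down(yaw)
bot.set_gripper(.15)
bot.goto(W(-.035,-.21,.2),R)
w=bot.read_camera("wrist");cv2.imwrite("pics/w3.png",w["pixels"]); print(bot.current_joints(),bot.current_clock())
```

```text
-0.13 [-2.80599445e-01  3.41735042e-01  1.40793985e+00 -4.44089210e-16
  1.39191776e+00 -1.50599445e-01]
3.0115926535897932 [-2.80599445e-01  3.41735042e-01  1.40793985e+00 -4.44089210e-16
  1.39191776e+00  2.99099321e+00]
[-2.80037189e-01  3.41413335e-01  1.40825845e+00  8.73443483e-05
  1.39195326e+00 -1.51320194e-01] 14.7667
```

View pics/w3.png

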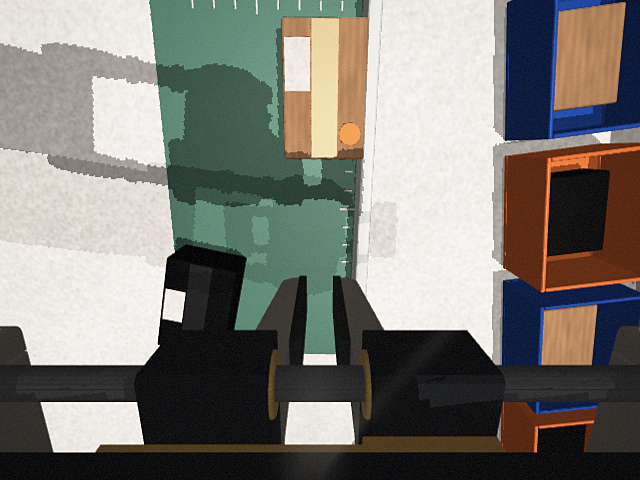

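The wrist view shows the carton at (325,87), square and flush along the back fence, with a free path behind its short end at row 158. Now I'll push it along the fence.

Run:
```python
from h import *
x=-.036
bot.line_to(W(x,-.21,.1));print(F());bot.line_to(W(x,-.21,.015));print("free",F())
bot.line_to(W(x,-.135,.015),max_speed=.05);print("sliding",F())
p=press((x,-.135),(0,1),.015,12,16)
bot.line_to(W(x,p[1]-.025,.015));bot.line_to(W(x,p[1]-.025,.12))
# press again on the long side
bot.set_gripper(.5);R=down(np.pi/2+G)
bot.goto(W(-.12,-.058,.12),R);bot.line_to(W(-.12,-.058,.015));bot.line_to(W(-.088,-.058,.015),max_speed=.06)
p=press((-.088,-.058),(1,0),.015,12,12)
bot.line_to(W(-.12,-.058,.015));bot.line_to(W(-.12,-.058,.15))
bot.goto(W(-.22,-.10,.3),R)
w=bot.read_camera("wrist");cv2.imwrite("pics/w4.png",w["pixels"]);print(bot.current_clock())
```

```text
[ 0.20846089 -0.09710067]
free [1.0805166  0.10204996]
sliding [-0.25204542 -0.24311828]
press [-0.036 -0.115] [-0.0365 -0.1188] F 14.8
press [-0.072 -0.058] [-0.0763 -0.0577] F 16.4
29.4083
```

View pics/w4.png

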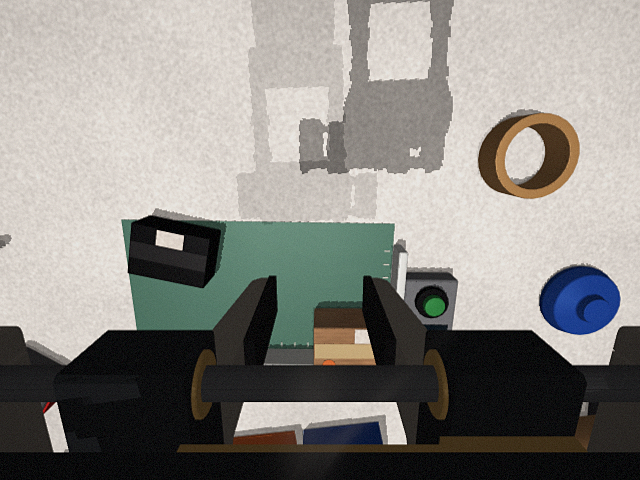

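The carton is in the corner, though the finger partly hides it at (345,340). The button is in full view at (434,307). I'll pull the arm aside, check the seat from the top camera and fix the button's position.

Run:
```python
from h import *
def btn(c,r):
    ct=big(mask(c,(50,90,40),(74,255,255)),r);(x,y),rad=cv2.minEnclosingCircle(ct);return np.array([x,y]),rad,cen(ct)
w=bot.read_camera("wrist");a=btn(w,(410,285,460,325))
bot.set_gripper(0)
bot.goto([.40,.33,.28],down(np.pi/2+G))
t=bot.read_camera("top");b=btn(t,(222,185,250,212));s=bot.read_camera("side")
print(a,b,two(w,a[2],t,b[2]).round(4),ray(w,a[2],.047),ray(t,b[2],.047))
A=cv2.resize(t["pixels"][150:225,220:320],(800,600),interpolation=cv2.INTER_CUBIC);cv2.imwrite("pics/t5.png",A)
print(bot.current_clock())
```

```text
(array([433.67321777, 306.00393677]), 11.088005065917969, array([433.7359882 , 306.18829892])) (array([234.       , 200.1000061]), 5.001100063323975, array([234.04683196, 200.16804408])) [0.6178 0.2094 0.044 ] [[0.61672855 0.20727178 0.047     ]] [[0.61707717 0.20941738 0.047     ]]
31.375
```

View pics/t5.png

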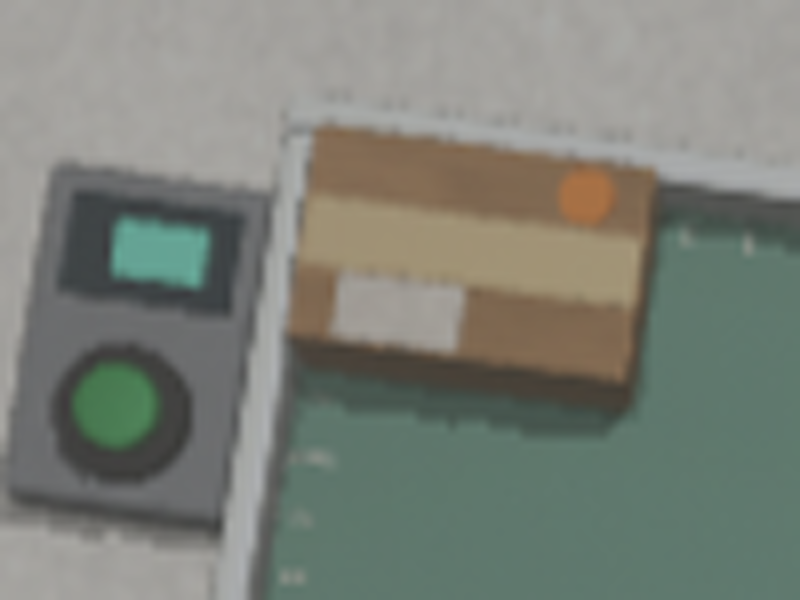

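The carton sits flush against both fences and square. The button is at about (0.617, 0.208), top at z≈0.046. I'll press it under force watch.

Run:
```python
from h import *
B=np.array([.617,.208]);R=down(np.pi/2+G)
bot.goto(np.r_[B,.12],R);bot.line_to(np.r_[B,.056]);f0=bot.current_contact_force()[2];z=.056
while z>.034:
    z-=.001;bot.line_to(np.r_[B,z],max_speed=.03);f=bot.current_contact_force()[2]-f0
    print(round(z,3),round(bot.current_ee_pos()[2],4),round(f,1),end=" | ")
    if f>16:break
bot.hold(.15);print("F",bot.current_contact_force()[2]-f0,bot.current_ee_pos())
bot.line_to(np.r_[B,.12]);bot.goto([.40,.33,.28],R)
t=bot.read_camera("top");cv2.imwrite("pics/t6.png",cv2.resize(t["pixels"][140:320,120:360],(800,600)));print(bot.current_clock())
```

```text
0.055 0.0563 1.6 | 0.054 0.0547 2.8 | 0.053 0.0534 2.3 | 0.052 0.0523 3.6 | 0.051 0.0513 4.3 | 0.05 0.0504 5.8 | 0.049 0.0503 10.5 | 0.048 0.0502 15.1 | 0.047 0.0502 19.6 | F 20.471041138185306 [0.61757018 0.20800891 0.05014124]
37.3
```

View pics/t6.png

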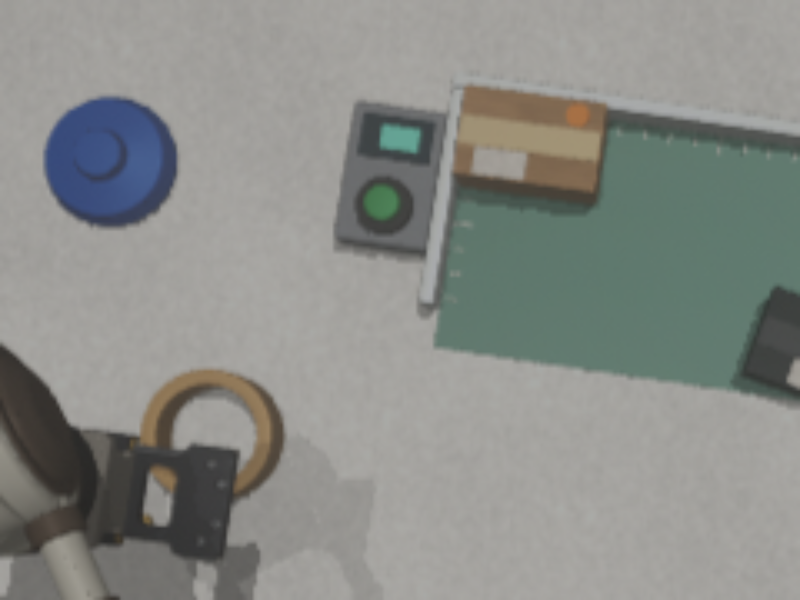

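The force reached 5.8 N over about 6 mm of travel and then met a hard stop, so the button went fully down. The picture shows the carton still flush, the button up at (380,203), and the arm clear. Handing in.

```bash
python3 -c "
from workcell import bot
print(bot.current_contact_force(),bot.job_done())"
```

```text
the job is handed in; nothing more can be done
[ 0.03727998  0.0394665  -0.08654466] None
```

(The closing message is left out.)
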